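# Put three mixed-up finds back in their own trays

## Robot

A 6-joint arm with a two-finger parallel gripper is mounted at the origin on the work surface. World frame = base frame: x ahead of the robot, y to its left, z up, the work surface at z = 0. Lengths are in mm, angles in rad, forces in N, time in s.
With the tool pointing down it reaches from about 375 to 925 mm from the base axis. Payload 5.7 kg.
Tool frame: the origin (TCP) lies midway between the tips of the shut fingers; the grasp point (between the pads) lies 19 mm behind it; z points along the fingers, y is the line along which they close (so a half turn about z gives the same grasp; the last joint's range is limited). The gripper opens to 88 mm and grips with 3 to 60 N. Pads are 20 mm wide; open, the fingers measure 115 mm over their backs; the gripper's body (75 mm by 178 mm) begins 61 mm behind the grasp point.
Start: joints at [-1.38, 0.359, 1.51, -0, 1.272, -0.115], TCP at [180.618, -572.136, 222.623] pointing down, gripper open.
Joint ranges: [-2.97, 2.97], [-1.01, 2.36], [0.21, 2.38], [-0.96, 4.11], [0.2, 2.71], [-2.98, 2.98]. Speed limits (rad/s): [2.39, 2.39, 3.14, 3.14, 3.14, 3.14].

## Interface

Orientations are given as a unit quaternion [x, y, z, w].
In Python, from bench import telemetry, grab_frame, sign_off gives the robot as it stands. The module is installed in compiled form; this text tells all that it offers.
- The arm moves only by the tool carry_out, never from a script. Its argument "plan" is a list of rows, each a list of 7 numbers: the closure, from 0 (fully open) to 1 (shut), then the shift along the tool's x, y, z in m, then the turn, a rotation vector about the tool's x, y, z in rad. A call has exactly 5 rows; each row is the pose to reach, as a shift and turn from the pose commanded when the call began, along the tool's axes at that moment; what a row does not reach only later rows make up. A row lasts 1/8 s, in which the tool goes at most 62.5 mm and 10.7 degrees, less where a joint would pass 70% of its speed; a pose out of reach is approached as far as the arm can. A call with a gripper value outside its range is refused whole. The fingers move at their own pace and stop on an object; "squeeze" is the grip in N (left out, the last holds). Time passes only in rows, so rows that repeat a pose let the fingers close, or fill a call up. It gives the time, the measured TCP pose, the force, the opening and the grip force at its end, in the units of the state.
- telemetry.read_state(): the state, without advancing time (a new reading comes with each control period).
- grab_frame(name): name is "side" or "top" or "wrist"; returns a dict with "img" (480x640x3 uint8, red, green, blue), "K" (3x3 intrinsics, pixels), "dist_coeffs" ([k1, k2, p1, p2, k3] as OpenCV has them; the pictures are not rectified), "pose" (4x4, takes a point from camera to world coordinates); the wrist camera has in their place "T_tool_cam" (4x4, takes a point from camera to tool coordinates, whose origin is the TCP and whose axes are the flange's). Camera axes: x right, y down, z forward; pixel columns grow to the right and rows downward; lengths in mm; the calibration is good to about 2 mm. A picture is of the moment at which its call begins: read the wrist's pose just before it. There is no depth.
- sign_off(): hands the job in; it is judged then, once.
The state is a dict: "time": time; "joint_positions": joint angles; "joint_vel": joint speeds; "joint_efforts": joint torques, N m; "tcp_pos": TCP position; "tcp_rot": TCP orientation; "contact_force": force on the tool from outside, world axes, zero at the start; "torque": the same for the moment, N m; "gripper_width": finger opening in mm; "finger_force": force on a finger pad.
Only numpy, scipy, OpenCV 4.12 (cv2) and the standard library are available. Lean on these libraries where they do the work, as an engineer would, in place of code of your own. Each camera call takes 0.05 s, during which the arm holds its last target. There are 200 camera calls.

## Task

After cleaning, the three finds were put back in each other's trays: set the terracotta juglet in the red tray, the bronze bell in the yellow tray and the white idol in the blue tray, each standing upright on the felt disc in the middle of its tray, with one find parked in the spare white tray on the way. The finds are fragile, so set them down without dropping or tipping them, and leave the two jars and the wooden bowl where they stand.

Things in the scene. Friction and masses are not known exactly. Their poses are not given: they have to be found in the camera images.
- juglet: Small brown-orange terracotta juglet, round about its upright z axis, 80 mm tall; origin at the centre of its underside. Foot 40 mm across, belly 52 mm across (a straight-sided band from 20 to 44 mm up, a good place to grip), neck 22 mm across (60 to 70 mm up), rim 32 mm across. About 140 g. Starts in a tray that is not its own.
- bell: Small bronze (golden metal) hand bell standing on its mouth, round about its upright z axis, 80 mm tall; origin at the centre of its underside. Mouth 56 mm across, narrowing to 32 mm at 40 mm up; above that a straight round stem 18 mm across from 44 to 80 mm up, which is the grip. Solid, no clapper, about 220 g. Starts in a tray that is not its own.
- idol: Small white ceramic idol, round about its upright z axis, 83 mm tall; origin at the centre of its underside. Base disc 48 mm across and 10 mm thick, straight body 34 mm across from 12 to 54 mm up (the grip), round head 30 mm across on top. About 160 g. Starts in a tray that is not its own.
- tray_red: Fixed, square, shallow red plastic tray, 100 x 100 mm outside; flat inner floor 8 mm above the table, 5 mm thick rim whose top is 16 mm above the table; a thin dark grey felt disc 60 mm across marks the middle of its floor. Origin: centre of its underside, on the table; z up, x and y along its sides. Home of the terracotta juglet; starts with another find in it.
- tray_yellow: Fixed, square, shallow yellow plastic tray, 100 x 100 mm outside; flat inner floor 8 mm above the table, 5 mm thick rim whose top is 16 mm above the table; a thin dark grey felt disc 60 mm across marks the middle of its floor. Origin: centre of its underside, on the table; z up, x and y along its sides. Home of the bronze bell; starts with another find in it.
- tray_blue: Fixed, square, shallow blue plastic tray, 100 x 100 mm outside; flat inner floor 8 mm above the table, 5 mm thick rim whose top is 16 mm above the table; a thin dark grey felt disc 60 mm across marks the middle of its floor. Origin: centre of its underside, on the table; z up, x and y along its sides. Home of the white idol; starts with another find in it.
- tray_white: Fixed, square, shallow plain white plastic tray, 100 x 100 mm outside; flat inner floor 8 mm above the table, 5 mm thick rim whose top is 16 mm above the table; a thin dark grey felt disc 60 mm across marks the middle of its floor. Origin: centre of its underside, on the table; z up, x and y along its sides. The spare tray, empty at the start.
- amber_jar: Bystander, loose: brown glass jar with a black cap, 48 mm across, 70 mm tall; origin at the centre of its underside.
- green_jar: Bystander, loose: greenish glass jar with a white cap, 48 mm across, 65 mm tall; origin at the centre of its underside.
- bowl: Bystander, loose: small dark wooden bowl, 72 mm across, 40 mm tall; origin at the centre of its underside.
Mind the look-alikes: they are no part of the job. Of the things like the tray_blue, leave any that is green; of the rest the smaller one is meant.

How it is judged (in metres and radians):
On the way:
1. one of the three finds stands upright in the white tray (within 30 mm of its middle), released (((horizontal distance between juglet and tray_white below 0.03 m and z of juglet in the frame of tray_white between 0.004 and 0.012 m and angle between juglet's own z axis and vertical below 0.12 rad and linear speed of juglet below 0.03 m/s and contact force between the fingers and juglet below 0.05 N) or (horizontal distance between bell and tray_white below 0.03 m and z of bell in the frame of tray_white between 0.004 and 0.012 m and angle between bell's own z axis and vertical below 0.12 rad and linear speed of bell below 0.03 m/s and contact force between the fingers and bell below 0.05 N) or (horizontal distance between idol and tray_white below 0.03 m and z of idol in the frame of tray_white between 0.004 and 0.012 m and angle between idol's own z axis and vertical below 0.12 rad and linear speed of idol below 0.03 m/s and contact force between the fingers and idol below 0.05 N))), for 0.2 s.
At the end, for the whole second after the job is handed in: The juglet stands in the red tray, the bell in the yellow and the idol in the blue: each within 15 mm of the middle of its tray, on the tray floor (height within 4 mm), upright within 7 degrees, at rest and released (horizontal distance between juglet and tray_red below 0.015 m and z of juglet in the frame of tray_red between 0.004 and 0.012 m and angle between each of juglet, bell, idol's own z axis and vertical below 0.12 rad and linear speed of each of juglet, bell, idol below 0.03 m/s and contact force between the fingers and juglet below 0.05 N and horizontal distance between bell and tray_yellow below 0.015 m and z of bell in the frame of tray_yellow between 0.004 and 0.012 m and contact force between the fingers and bell below 0.05 N and horizontal distance between idol and tray_blue below 0.015 m and z of idol in the frame of tray_blue between 0.004 and 0.012 m and contact force between the fingers and idol below 0.05 N); the robot touches nothing.
It fails at once if a find is dropped (moves faster than 0.6 m/s while the fingers do not hold it: a fall of some 20 mm) ((linear speed of juglet above 0.6 m/s and contact force between the fingers and juglet below 0.02 N) or (linear speed of bell above 0.6 m/s and contact force between the fingers and bell below 0.02 N) or (linear speed of idol above 0.6 m/s and contact force between the fingers and idol below 0.02 N)).
It fails at once if a find is tipped more than 35 degrees (angle between any of juglet, bell, idol's own z axis and vertical above 0.61 rad).
It fails at once if a jar or the bowl is moved more than 25 mm from where it stood (distance of any of amber_jar, green_jar, bowl from where it was at the start of the episode above 0.025 m).
It also fails if it takes over 93 s, if anything falls off the work surface, if the arm or the gripper's body presses on something with over 40 N, if the wrist force passes 120 N, or if a joint passes its speed limit or range.

## Working session

There is one attempt and no reset: what is moved stays moved. The work goes in short steps, Python scripts to look and compute and a tool call to move; the robot and the scene stay as the last step left them, time stands still between calls to the robot, and variables do not carry over. Pictures are saved under pics/ and viewed, at most 14 in all, crops included, and the job is handed in when it is done.

Besides the shell and the picture viewer there is one more tool, called after "Call:" as name(argument=value, ...) on one line, values as JSON. carry_out: Moves the arm, as the interface text tells. Its arguments: {"type":"object","properties":{"plan":{"type":"array","items":{"type":"array","items":{"type":"number"}}},"squeeze":{"type":"number"}},"required":["plan"]}

```bash
mkdir -p pics; python3 - <<'E'
from bench import telemetry, grab_frame
import cv2,json,numpy as np,pickle
s=telemetry.read_state();print(s)
for n in("top","side"):
    f=grab_frame(n);cv2.imwrite(f"pics/{n}0.png",f["img"][:,:,::-1]);pickle.dump(f,open(n+".pkl","wb"))
    print(n,f["K"],f["dist_coeffs"],f["pose"])
E
```

```text
{'time': 0.0, 'joint_positions': array([-1.38010955e+00,  3.59530520e-01,  1.51142783e+00, -2.21354576e-05,
        1.27253689e+00, -1.15148451e-01]), 'joint_vel': array([ 4.28953726e-04,  3.53591576e-05,  1.18731736e-03, -1.59668032e-04,
        1.29435913e-03, -1.26238143e-03]), 'joint_efforts': array([-1.39252192e-03, -5.15382779e+01, -2.70726371e+01,  6.75021135e-02,
        3.52329668e-02, -1.62016677e-04]), 'tcp_pos': array([ 180.47599287, -571.47122211,  221.7961862 ]), 'tcp_rot': array([ 9.88329923e-01,  1.52325499e-01, -4.64895772e-05, -9.50218870e-04]), 'contact_force': array([-1.24932534, -1.02978223,  0.8946319 ]), 'torque': array([-0.04290126, -0.04344369,  0.0381385 ]), 'finger_force': 0.0, 'gripper_width': 87.91530124767134}
top [[480.02970741   0.         325.08045946]
 [  0.         480.02970741 230.69309902]
 [  0.           0.           1.        ]] [-0.10584211  0.          0.          0.          0.        ] [[ 1.49718675e-01 -9.68830319e-01  1.97362943e-01  3.04334856e+02]
 [-9.88720236e-01 -1.45881457e-01  3.39248392e-02 -1.49725576e+01]
 [-4.07581915e-03 -2.00215918e-01 -9.79743320e-01  9.23180463e+02]
 [ 0.00000000e+00  0.00000000e+00  0.00000000e+00  1.00000000e+00]]
side [[557.03757695   0.         318.99976188]
 [  0.         557.03757695 242.1794888 ]
 [  0.           0.           1.        ]] [-0.04295462  0.          0.          0.          0.        ] [[ 9.98982075e-01 -1.90399604e-02  4.08936921e-02  4.05214429e+02]
 [-4.30301616e-02 -6.74257958e-01  7.37241217e-01 -8.98952817e+02]
 [ 1.35358538e-02 -7.38250423e-01 -6.74390906e-01  8.44146875e+02]
 [ 0.00000000e+00  0.00000000e+00  0.00000000e+00  1.00000000e+00]]
```

View pics/top0.png

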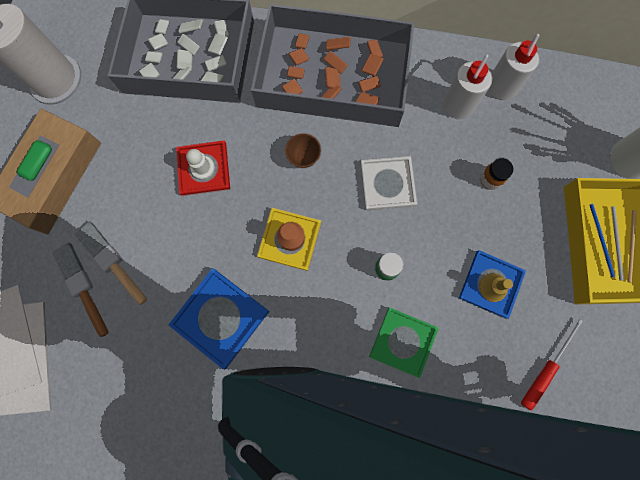

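View pics/side0.png

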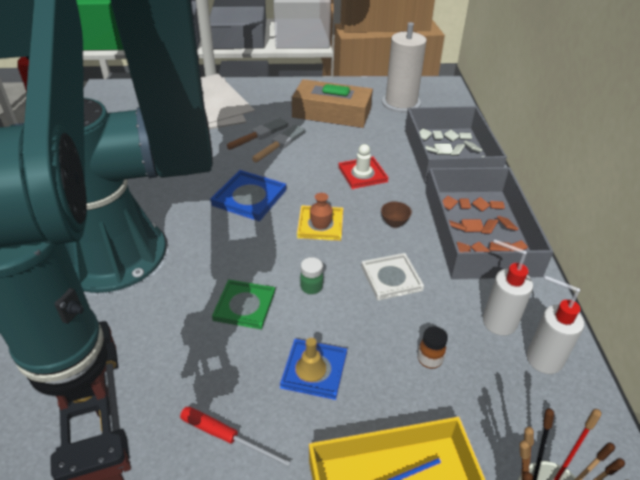

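```bash
cat > h.py <<'E'
import cv2,numpy as np,pickle
def load(n): return pickle.load(open(n+".pkl","rb"))
def px2w(f,uv,z):
    P=f["pose"];d=np.asarray(f["dist_coeffs"],float)
    u=cv2.undistortPoints(np.array(uv,float).reshape(-1,1,2),f["K"],d).reshape(-1,2)
    r=np.c_[u,np.ones(len(u))]@P[:3,:3].T
    return P[:3,3]+r*((z-P[2,3])/r[:,2])[:,None]
def w2px(f,X):
    T=np.linalg.inv(f["pose"])
    return cv2.projectPoints(np.array(X,float).reshape(-1,1,3),cv2.Rodrigues(T[:3,:3])[0],T[:3,3],f["K"],np.asarray(f["dist_coeffs"],float))[0].reshape(-1,2)
def ortho(f,c,z,half,s):
    # image: right = -y, down = -x ; s px/mm
    n=int(2*half*s);i=(np.arange(n)+.5)/s-half
    Y,X=np.meshgrid(c[1]-i,c[0]-i)
    m=w2px(f,np.c_[X.ravel(),Y.ravel(),np.full(X.size,z)]).astype(np.float32).reshape(n,n,2)
    return cv2.remap(f["img"],m[:,:,0],m[:,:,1],cv2.INTER_CUBIC)[:,:,::-1].copy()
E
python3 - <<'E'
from h import *
f=load("top")
nm=["red","yellow","blue","white","bigblue","green"]
c=px2w(f,[(202,167),(289,239),(492,284),(388,183),(219,318),(404,341)],16).round(-1)
for a,b in zip(nm,c):print(a,b[:2])
print("jars/bowl tops",px2w(f,[(390,262),(500,168)],67)[:,:2].round(),px2w(f,[(303,150)],35)[:,:2].round())
T=[]
for k in range(6):
    o=ortho(f,c[k],16,66,2);
    for t in range(0,264,20): cv2.line(o,(t,0),(t,4 if t%100 else 9),(255,255,255),1);cv2.line(o,(0,t),(4,t),(255,255,255),1)
    T.append(o)
cv2.imwrite("pics/m.png",np.vstack([np.hstack(T[:3]),np.hstack(T[3:])]))
E
```

```text
red [580. 280.]
yellow [460.  80.]
blue [ 430. -310.]
white [600. -90.]
bigblue [290. 190.]
green [ 300. -160.]
jars/bowl tops [[ 437. -109.]
 [ 646. -296.]] [[637.  83.]]
```

View pics/m.png

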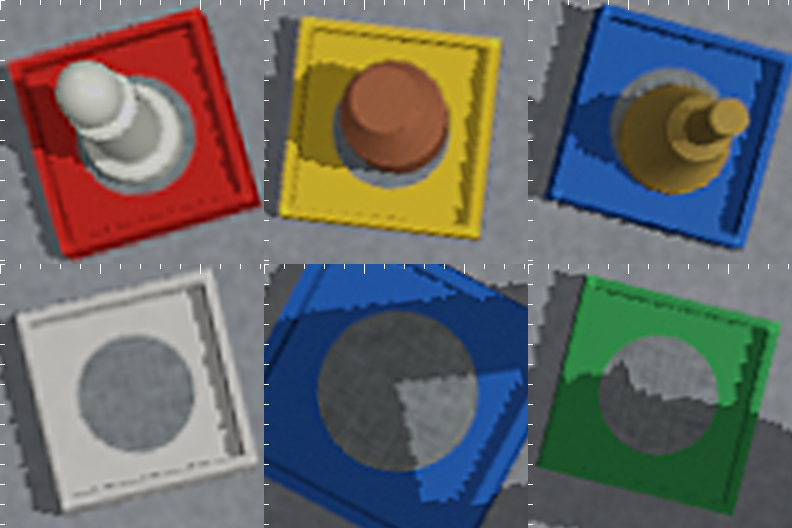

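Six candidate tiles: the 100 mm blue tray with the bell (top px 492,284) is tray_blue. The blue one at (219,318) is the bigger tray, and the one at (404,341) is green, so both stay alone. The idol is in red (202,167), the juglet in yellow (289,239) and white is empty (388,183).

```bash
cat >> h.py <<'E'
TR=dict(red=(579.4,279.),yellow=(462.5,82.7),blue=(433.,-315.7),white=(602.5,-92.3))
A=2*np.arctan2(.152325,.98833)
def rel(dx,dy,dz):  # world mm -> tool axes m (tool down, yaw A)
    c,s=np.cos(A),np.sin(A)
    return (np.array([c*dx+s*dy, s*dx-c*dy, -dz])/1000).round(4)
E
python3 - <<'E'
from h import *
f=load("top");C=f["pose"][:3,3]
def t(c,px,z): # tile px -> point at height z along ray
    p=np.array([c[0]-(px[1]/2-66),c[1]-(px[0]/2-66),16.])
    return (C+(p-C)*((z-C[2])/(p[2]-C[2])))[:2].round(1)
print("idol",t((580,280),(90,87),76),"jug",t((460,80),(114,97),88),"bell",t((430,-310),(204,117),88))
print(rel(433-180.6,-316+572.1,-70))
from bench import grab_frame
f=grab_frame("wrist");print(f["K"],f["T_tool_cam"].round(3))
E
```

```text
idol [582.8 280.1] jug [463.8  80.7] bell [ 426.9 -319.7]
[ 0.3178 -0.1682  0.07  ]
[[389.54434532   0.         318.74030639]
 [  0.         389.54434532 242.07996795]
 [  0.           0.           1.        ]] [[ 1.00000e-03 -9.54000e-01 -3.00000e-01  8.26210e+01]
 [ 1.00000e+00  1.00000e-03 -0.00000e+00 -9.67000e-01]
 [ 0.00000e+00 -3.00000e-01  9.54000e-01 -1.62494e+02]
 [ 0.00000e+00  0.00000e+00  0.00000e+00  1.00000e+00]]
```

Call:
carry_out(plan=[[0,0.04,-0.021,0.008],[0,0.09,-0.048,0.016],[0,0.14,-0.074,0.024],[0,0.19,-0.1,0.032],[0,0.24,-0.127,0.04]])

```text
$.plan[0]: bad value
```

Call:
carry_out(plan=[[0,0.04,-0.021,0.008,0,0,0],[0,0.09,-0.048,0.016,0,0,0],[0,0.14,-0.074,0.024,0,0,0],[0,0.19,-0.1,0.032,0,0,0],[0,0.24,-0.127,0.04,0,0,0]], squeeze=15)

```text
time: 0.78
tcp_pos: [372.3, -377.4, 182.3]
tcp_rot: [0.988, 0.152, 0.0, -0.0]
contact_force: [1.1, -0.3, -0.4]
gripper_width: 88.1
finger_force: 0.0
```

Call:
carry_out(plan=[[0,0.04,-0.021,0,0,0,0],[0,0.07,-0.036,0,0,0,0],[0,0.075,-0.039,0,0,0,0],[0,0.075,-0.039,0,0,0,0],[0,0.075,-0.039,0,0,0,0]])

```text
time: 1.4
tcp_pos: [430.2, -319.9, 182.6]
tcp_rot: [0.988, 0.152, -0.0, 0.0]
contact_force: [0.0, 0.0, -0.5]
gripper_width: 87.4
finger_force: 0.0
```

```bash
cat >> h.py <<'E'
def wrist(name):
    from bench import telemetry, grab_frame
    from scipy.spatial.transform import Rotation as R
    s=telemetry.read_state();f=grab_frame("wrist")
    T=np.eye(4);T[:3,:3]=R.from_quat(s["tcp_rot"]).as_matrix();T[:3,3]=s["tcp_pos"]
    f["pose"]=T@f["T_tool_cam"];f["s"]=s
    pickle.dump(f,open(name+".pkl","wb"));cv2.imwrite(f"pics/{name}.png",f["img"][:,:,::-1])
    print(s["time"],s["tcp_pos"].round(1),s["tcp_rot"].round(4),s["contact_force"].round(1))
    return f
E
python3 -c "
from h import *
wrist('w1')"
```

```text
1.4 [ 430.2 -319.9  182.6] [ 9.884e-01  1.518e-01 -2.000e-04  0.000e+00] [ 0.   0.  -0.5]
```

View pics/w1.png

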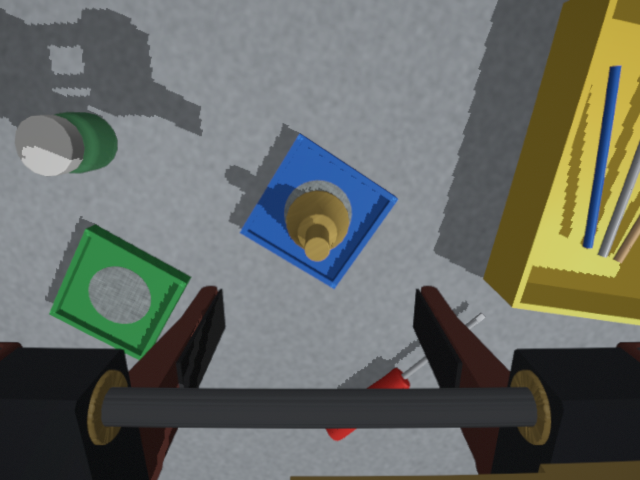

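The wrist view shows the bell in the small blue tray, stem top at about (317,248) and rim corners at (301,134), (397,198), (335,287) and (242,232).

```bash
python3 - <<'E'
from h import *
f=load("w1")
print("bell",px2w(f,[(317,248)],88)[0],"mouth",px2w(f,[(318,211)],12)[0],"tray",px2w(f,[(301,134),(397,198),(335,287),(242,232)],16).mean(0))
b=px2w(f,[(317,248)],88)[0]
print(rel(b[0]-430.2,b[1]+319.9,0))
E
```

```text
bell [ 427.17352517 -318.53152082   88.        ] mouth [ 435.81414234 -316.3751789    12.        ] tray [ 433.42878201 -317.80586142   16.        ]
[-0.0025 -0.0022  0.    ]
```

Call:
carry_out(plan=[[0,-0.0023,-0.0017,0.03,0,0,0],[0,-0.0023,-0.0017,0.07,0,0,0],[0,-0.0023,-0.0017,0.105,0,0,0],[0,-0.0023,-0.0017,0.127,0,0,0],[0.3,-0.0023,-0.0017,0.127,0,0,0]])

```text
time: 2.08
tcp_pos: [426.7, -317.8, 54.2]
tcp_rot: [0.988, 0.152, -0.001, -0.001]
contact_force: [-0.0, 0.6, 0.4]
gripper_width: 81.4
finger_force: 0.0
```

Call:
carry_out(plan=[[0.5,0,0,0,0,0,0],[0.7,0,0,0,0,0,0],[0.85,0,0,0,0,0,0],[1,0,0,0,0,0,0],[1,0,0,0,0,0,0]])

```text
time: 2.7
tcp_pos: [428.4, -318.1, 55.8]
tcp_rot: [0.988, 0.152, 0.0, 0.0]
contact_force: [0.1, -0.1, -0.2]
gripper_width: 31.6
finger_force: 0.0
```

Call:
carry_out(plan=[[1,0,0,0,0,0,0],[1,0,0,0,0,0,0],[1,0,0,0,0,0,0],[1,0,0,-0.005,0,0,0],[1,0,0,-0.015,0,0,0]])

```text
time: 3.32
tcp_pos: [427.9, -317.6, 70.7]
tcp_rot: [0.988, 0.152, -0.0, -0.001]
contact_force: [-0.1, -0.9, -1.4]
gripper_width: 17.3
finger_force: 15.0
```

```bash
python3 -c "
from h import *
print(rel(602.5-427.5,-92.3+319,0))"
```

```text
[ 0.2351 -0.1635  0.    ]
```

Call:
carry_out(plan=[[1,0,0,-0.025,0,0,0],[1,0.015,-0.01,-0.05,0,0,0],[1,0.045,-0.031,-0.065,0,0,0],[1,0.085,-0.059,-0.065,0,0,0],[1,0.125,-0.087,-0.065,0,0,0]])

```text
time: 3.95
tcp_pos: [522.3, -196.6, 136.8]
tcp_rot: [0.988, 0.152, 0.001, 0.0]
contact_force: [-0.0, 0.0, -2.7]
gripper_width: 16.9
finger_force: 15.0
```

Call:
carry_out(plan=[[1,0.04,-0.028,0,0,0,0],[1,0.075,-0.053,0,0,0,0],[1,0.1,-0.07,0,0,0,0],[1,0.11,-0.077,0,0,0,0],[1,0.11,-0.077,0,0,0,0]])

```text
time: 4.58
tcp_pos: [602.9, -90.8, 135.8]
tcp_rot: [0.988, 0.153, -0.0, 0.0]
contact_force: [-0.8, 0.4, -2.0]
gripper_width: 16.9
finger_force: 15.0
```

```bash
python3 -c "
from h import *
wrist('w2')"
```

```text
4.575 [602.9 -90.8 135.8] [ 9.883e-01  1.528e-01 -1.000e-04  1.000e-04] [-0.8  0.4 -2. ]
```

View pics/w2.png

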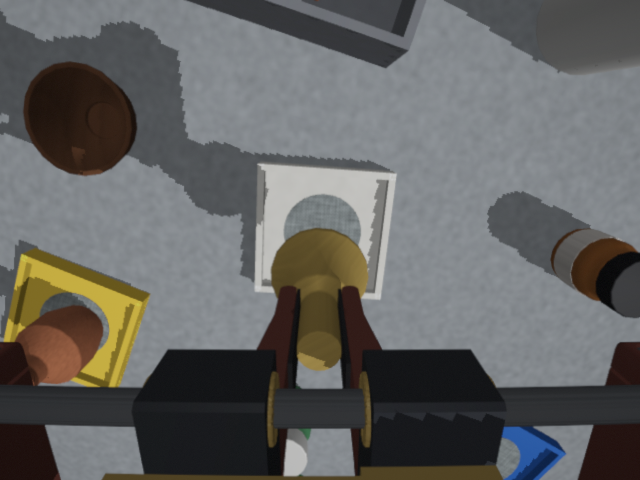

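Bell is held upright over the white tray, felt at about (322,231).

```bash
python3 -c "
from h import *
f=load('w2');p=px2w(f,[(322,231)],8)[0];print(p, px2w(f,[(260,166),(395,174),(381,297),(255,290)],16).mean(0),rel(p[0]-602.9,p[1]+90.8,0))"
```

```text
[603.7484306  -92.18647263   8.        ] [603.22930964 -92.86242712  16.        ] [0.0004 0.0016 0.    ]
```

Call:
carry_out(plan=[[1,0,0.0015,0.025,0,0,0],[1,0,0.0015,0.055,0,0,0],[1,0,0.0015,0.072,0,0,0],[1,0,0.0015,0.079,0,0,0],[1,0,0.0015,0.0795,0,0,0]])

```text
time: 5.25
tcp_pos: [603.6, -92.8, 56.3]
tcp_rot: [0.988, 0.152, 0.0, 0.0]
contact_force: [0.1, -0.9, -1.7]
gripper_width: 17.1
finger_force: 15.0
```

Call:
carry_out(plan=[[0.9,0,0,0,0,0,0],[0.7,0,0,0,0,0,0],[0.5,0,0,0,0,0,0],[0.4,0,0,0,0,0,0],[0.2,0,0,-0.01,0,0,0]])

```text
time: 5.88
tcp_pos: [602.9, -92.1, 66.0]
tcp_rot: [0.988, 0.152, -0.001, -0.0]
contact_force: [0.4, -1.2, -0.3]
gripper_width: 53.1
finger_force: 0.0
```

```bash
python3 -c "
from h import *
print(rel(582-603.4,280+92.4,0))"
```

```text
[ 0.0917 -0.3616  0.    ]
```

Call:
carry_out(plan=[[0,0,0,-0.045,0,0,0],[0,0,0,-0.095,0,0,0],[0,0.005,-0.02,-0.12,0,0,0],[0,0.016,-0.063,-0.12,0,0,0],[0,0.03,-0.12,-0.12,0,0,0]])

```text
time: 6.5
tcp_pos: [596.7, 31.4, 187.7]
tcp_rot: [0.989, 0.151, 0.001, 0.0]
contact_force: [0.8, 0.3, -0.6]
gripper_width: 87.8
finger_force: 0.0
```

Call:
carry_out(plan=[[0,0.014,-0.056,0,0,0,0],[0,0.029,-0.115,0,0,0,0],[0,0.044,-0.172,0,0,0,0],[0,0.057,-0.223,0,0,0,0],[0,0.062,-0.242,0,0,0,0]])

```text
time: 7.12
tcp_pos: [581.8, 283.4, 186.9]
tcp_rot: [0.988, 0.154, 0.0, -0.0]
contact_force: [-0.7, 0.4, 0.9]
gripper_width: 87.5
finger_force: 0.0
```

Call:
carry_out(plan=[[0,0,0,0,0,0,0],[0,0,0,0,0,0,0],[0,0,0,0,0,0,0],[0,0,0,0,0,0,0],[0,0,0,0,0,0,0]])

```text
time: 7.75
tcp_pos: [582.4, 279.8, 186.2]
tcp_rot: [0.988, 0.152, -0.0, -0.0]
contact_force: [0.5, 0.2, 0.8]
gripper_width: 87.8
finger_force: 0.0
```

```bash
python3 -c "
from h import *
wrist('w3')"
```

```text
7.75 [582.4 279.8 186.2] [ 0.9884  0.1518 -0.     -0.    ] [0.5 0.2 0.8]
```

View pics/w3.png

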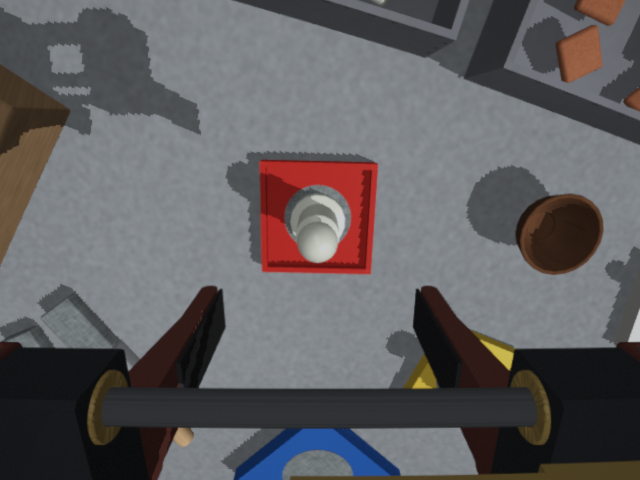

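The idol stands in the red tray, head centre at (318,243). The tray corners are at (261,161), (377,163), (371,273) and (263,271).

```bash
python3 -c "
from h import *
f=load('w3');p=px2w(f,[(318,243)],76)[0];print(p, px2w(f,[(261,161),(377,163),(371,273),(263,271)],16).mean(0),rel(p[0]-582.2,p[1]-280.3,0))
print(rel(433.2-p[0],-316.7-p[1],0))"
```

```text
[578.34165469 280.14853024  76.        ] [580.9981467  281.12037168  16.        ] [-0.0037 -0.001   0.    ]
[-0.3181  0.5254  0.    ]
```

Call:
carry_out(plan=[[0,-0.0025,-0.0008,0.04,0,0,0],[0,-0.0025,-0.0008,0.085,0,0,0],[0,-0.0025,-0.0008,0.125,0,0,0],[0,-0.0025,-0.0008,0.15,0,0,0],[0.2,-0.0025,-0.0008,0.158,0,0,0]])

```text
time: 8.43
tcp_pos: [578.4, 280.1, 26.4]
tcp_rot: [0.988, 0.152, -0.002, 0.0]
contact_force: [0.5, 0.1, -0.1]
gripper_width: 81.0
finger_force: 0.0
```

Call:
carry_out(plan=[[0.5,0,0,0,0,0,0],[1,0,0,0,0,0,0],[1,0,0,0,0,0,0],[1,0,0,0,0,0,0],[1,0,0,0,0,0,0]])

```text
time: 9.05
tcp_pos: [579.8, 280.6, 28.6]
tcp_rot: [0.988, 0.152, 0.0, -0.0]
contact_force: [-1.1, 0.2, 2.8]
gripper_width: 33.4
finger_force: 15.0
```

Call:
carry_out(plan=[[1,0,0,0,0,0,0],[1,0,0,0,0,0,0],[1,0,0,-0.005,0,0,0],[1,0,0,-0.02,0,0,0],[1,0,0,-0.04,0,0,0]])

```text
time: 9.68
tcp_pos: [579.1, 280.4, 68.6]
tcp_rot: [0.988, 0.152, -0.001, 0.0]
contact_force: [-0.5, -0.9, -1.9]
gripper_width: 33.2
finger_force: 15.0
```

Call:
carry_out(plan=[[1,0,0,-0.03,0,0,0],[1,-0.01,0.016,-0.06,0,0,0],[1,-0.029,0.047,-0.07,0,0,0],[1,-0.052,0.086,-0.07,0,0,0],[1,-0.078,0.128,-0.07,0,0,0]])

```text
time: 10.3
tcp_pos: [543.8, 134.1, 139.3]
tcp_rot: [0.988, 0.153, 0.001, 0.0]
contact_force: [1.1, -1.1, -1.5]
gripper_width: 33.2
finger_force: 15.0
```

Call:
carry_out(plan=[[1,-0.028,0.045,0,0,0,0],[1,-0.056,0.091,0,0,0,0],[1,-0.083,0.136,0,0,0,0],[1,-0.11,0.181,0,0,0,0],[1,-0.136,0.224,0,0,0,0]])

```text
time: 10.92
tcp_pos: [481.2, -121.2, 139.1]
tcp_rot: [0.988, 0.152, 0.001, 0.0]
contact_force: [0.6, -1.3, -1.8]
gripper_width: 33.6
finger_force: 15.0
```

Call:
carry_out(plan=[[1,-0.025,0.042,0,0,0,0],[1,-0.05,0.084,0,0,0,0],[1,-0.074,0.122,0,0,0,0],[1,-0.094,0.154,0,0,0,0],[1,-0.104,0.17,0,0,0,0]])

```text
time: 11.55
tcp_pos: [433.3, -314.9, 138.8]
tcp_rot: [0.988, 0.151, 0.0, 0.0]
contact_force: [0.4, 0.4, -1.5]
gripper_width: 33.1
finger_force: 15.0
```

Call:
carry_out(plan=[[1,0,0.001,0,0,0,0],[1,0,0.002,0,0,0,0],[1,0,0.003,0,0,0,0],[1,0,0.003,0,0,0,0],[1,0,0.003,0,0,0,0]])

```text
time: 12.18
tcp_pos: [434.6, -315.3, 138.1]
tcp_rot: [0.988, 0.153, -0.0, -0.0]
contact_force: [0.2, 0.5, -1.0]
gripper_width: 33.3
finger_force: 15.0
```

```bash
python3 -c "
from h import *
wrist('w4')"
```

```text
12.175 [ 434.6 -315.3  138.1] [ 9.883e-01  1.527e-01 -0.000e+00 -1.000e-04] [ 0.2  0.5 -1. ]
```

View pics/w4.png

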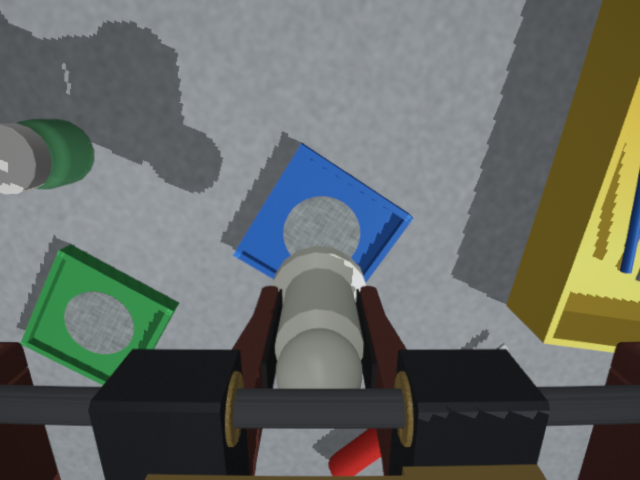

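Idol is held upright, and the blue tray's felt centre is at about (322,233).

```bash
python3 -c "
from h import *
f=load('w4');p=px2w(f,[(322,233)],8)[0];print(p,rel(p[0]-434,p[1]+316,0))
print(rel(463.5-434,81+318,0))"
```

```text
[ 433.22679724 -317.34094394    8.        ] [-0.0011  0.001   0.    ]
[ 0.1483 -0.3716  0.    ]
```

Call:
carry_out(plan=[[1,-0.001,0.001,0.03,0,0,0],[1,-0.001,0.001,0.07,0,0,0],[1,-0.001,0.001,0.095,0,0,0],[1,-0.001,0.001,0.107,0,0,0],[1,-0.001,0.001,0.1095,0,0,0]])

```text
time: 12.85
tcp_pos: [433.3, -316.5, 28.6]
tcp_rot: [0.988, 0.152, -0.001, -0.001]
contact_force: [-4.3, 4.4, 14.7]
gripper_width: 33.6
finger_force: 15.0
```

Call:
carry_out(plan=[[0.6,0,0,0,0,0,0],[0.5,0,0,0,0,0,0],[0.3,0,0,0,0,0,0],[0.2,0,0,0,0,0,0],[0,0,0,-0.02,0,0,0]])

```text
time: 13.48
tcp_pos: [432.9, -316.3, 47.9]
tcp_rot: [0.988, 0.152, -0.001, -0.001]
contact_force: [0.1, -0.8, 0.1]
gripper_width: 70.2
finger_force: 0.0
```

Call:
carry_out(plan=[[0,0,0,-0.04,0,0,0],[0,0,0,-0.085,0,0,0],[0,0.008,-0.02,-0.12,0,0,0],[0,0.025,-0.062,-0.135,0,0,0],[0,0.046,-0.115,-0.135,0,0,0]])

```text
time: 14.1
tcp_pos: [444.4, -193.8, 185.4]
tcp_rot: [0.988, 0.151, 0.002, 0.001]
contact_force: [1.1, -0.1, -0.6]
gripper_width: 87.9
finger_force: 0.0
```

Call:
carry_out(plan=[[0,0.021,-0.054,0,0,0,0],[0,0.043,-0.108,0,0,0,0],[0,0.065,-0.162,0,0,0,0],[0,0.086,-0.216,0,0,0,0],[0,0.1,-0.25,0,0,0,0]])

```text
time: 14.72
tcp_pos: [462.8, 77.3, 183.9]
tcp_rot: [0.988, 0.153, 0.0, -0.0]
contact_force: [0.0, -0.1, 1.2]
gripper_width: 88.1
finger_force: 0.0
```

Call:
carry_out(plan=[[0,0.003,-0.007,0,0,0,0],[0,0.003,-0.007,0,0,0,0],[0,0.003,-0.007,0,0,0,0],[0,0.003,-0.007,0,0,0,0],[0,0.003,-0.007,0,0,0,0]])

```text
time: 15.35
tcp_pos: [463.9, 81.7, 183.7]
tcp_rot: [0.988, 0.152, -0.0, -0.0]
contact_force: [-0.6, 0.2, 0.4]
gripper_width: 87.8
finger_force: 0.0
```

```bash
python3 -c "
from h import *
wrist('w5')"
```

```text
15.35 [463.9  81.7 183.7] [ 9.884e-01  1.517e-01 -1.000e-04 -0.000e+00] [-0.6  0.2  0.4]
```

View pics/w5.png

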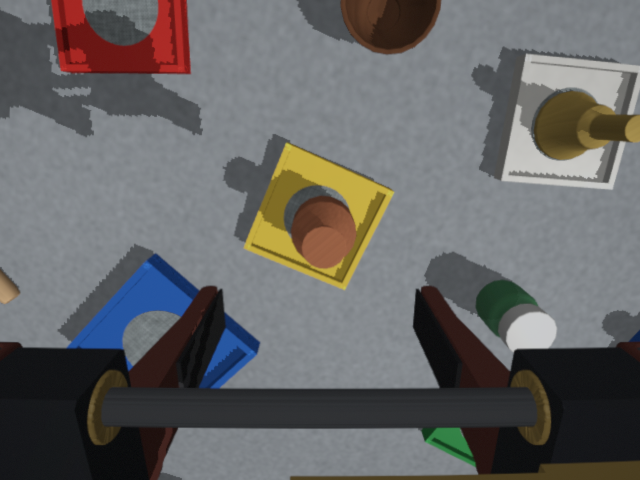

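The juglet stands in the yellow tray, rim centre at (323,246). Tray corners are at (288,144), (393,191), (345,289) and (245,246). The bell stands upright in the white tray.

```bash
python3 -c "
from h import *
f=load('w5');p=px2w(f,[(323,246)],88)[0];print(p,px2w(f,[(288,144),(393,191),(345,289),(245,246)],16).mean(0),rel(p[0]-464,p[1]-81.7,0))
print(rel(580.5-p[0],280.3-p[1],0))"
```

```text
[463.18742213  79.43832633  88.        ] [462.61087482  83.29229851  16.        ] [-0.0015  0.0019  0.    ]
[ 0.1723 -0.1562  0.    ]
```

Call:
carry_out(plan=[[0,-0.001,0.0015,0.04,0,0,0],[0,-0.001,0.0015,0.085,0,0,0],[0,-0.001,0.0015,0.125,0,0,0],[0,-0.001,0.0015,0.15,0,0,0],[0.2,-0.001,0.0015,0.1585,0,0,0]])

```text
time: 16.02
tcp_pos: [462.4, 80.6, 23.9]
tcp_rot: [0.988, 0.152, -0.001, -0.0]
contact_force: [0.2, -0.1, 0.5]
gripper_width: 80.9
finger_force: 0.0
```

Call:
carry_out(plan=[[0.4,0,0,0,0,0,0],[0.8,0,0,0,0,0,0],[1,0,0,0,0,0,0],[1,0,0,0,0,0,0],[1,0,0,0,0,0,0]])

```text
time: 16.65
tcp_pos: [464.4, 80.8, 26.2]
tcp_rot: [0.988, 0.152, 0.001, 0.0]
contact_force: [0.0, -0.4, 6.7]
gripper_width: 51.5
finger_force: 15.0
```

Call:
carry_out(plan=[[1,0,0,0,0,0,0],[1,0,0,0,0,0,0],[1,0,0,-0.005,0,0,0],[1,0,0,-0.02,0,0,0],[1,0,0,-0.04,0,0,0]])

```text
time: 17.27
tcp_pos: [462.6, 80.9, 65.5]
tcp_rot: [0.988, 0.152, -0.001, -0.0]
contact_force: [0.3, 0.0, -2.0]
gripper_width: 51.5
finger_force: 15.0
```

Call:
carry_out(plan=[[1,0,0,-0.03,0,0,0],[1,0.01,-0.009,-0.06,0,0,0],[1,0.03,-0.027,-0.075,0,0,0],[1,0.058,-0.053,-0.075,0,0,0],[1,0.09,-0.081,-0.075,0,0,0]])

```text
time: 17.9
tcp_pos: [524.9, 185.9, 140.8]
tcp_rot: [0.988, 0.152, 0.0, -0.0]
contact_force: [0.3, 0.4, -1.2]
gripper_width: 51.6
finger_force: 15.0
```

Call:
carry_out(plan=[[1,0.03,-0.027,0,0,0,0],[1,0.056,-0.051,0,0,0,0],[1,0.074,-0.067,0,0,0,0],[1,0.081,-0.074,0,0,0,0],[1,0.081,-0.074,0,0,0,0]])

```text
time: 18.52
tcp_pos: [579.3, 280.0, 140.0]
tcp_rot: [0.988, 0.153, -0.0, 0.0]
contact_force: [0.5, -0.1, -0.8]
gripper_width: 51.8
finger_force: 15.0
```

```bash
python3 -c "
from h import *
wrist('w6')"
```

```text
18.525 [579.3 280.  140. ] [ 9.883e-01  1.526e-01 -4.000e-04  1.000e-04] [ 0.5 -0.1 -0.8]
```

View pics/w6.png

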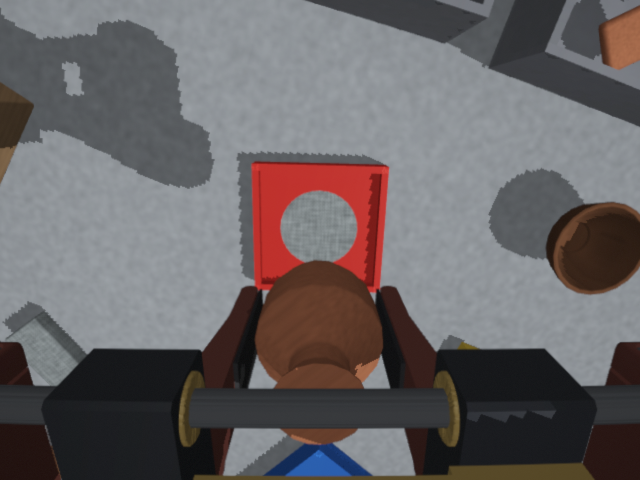

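Juglet is held upright over the red tray, felt centre at (319,228).

```bash
python3 -c "
from h import *
f=load('w6');p=px2w(f,[(319,228)],8)[0];print(p,rel(p[0]-579.8,p[1]-280.3,0))
print(rel(603.4-p[0],-92.4-p[1],0))"
```

```text
[580.56665091 281.21807503   8.        ] [ 0.001  -0.0006  0.    ]
[-0.0907  0.3632  0.    ]
```

Call:
carry_out(plan=[[1,0.001,-0.0005,0.03,0,0,0],[1,0.001,-0.0005,0.07,0,0,0],[1,0.001,-0.0005,0.1,0,0,0],[1,0.001,-0.0005,0.112,0,0,0],[1,0.001,-0.0005,0.1145,0,0,0]])

```text
time: 19.2
tcp_pos: [580.3, 280.2, 25.8]
tcp_rot: [0.988, 0.152, -0.0, 0.0]
contact_force: [-0.4, -0.1, 0.6]
gripper_width: 51.4
finger_force: 15.0
```

Call:
carry_out(plan=[[0.4,0,0,0,0,0,0],[0.3,0,0,0,0,0,0],[0.2,0,0,0,0,0,0],[0,0,0,0,0,0,0],[0,0,0,-0.02,0,0,0]])

```text
time: 19.82
tcp_pos: [579.2, 280.4, 44.6]
tcp_rot: [0.988, 0.152, -0.002, 0.0]
contact_force: [-0.8, -0.9, -0.1]
gripper_width: 85.7
finger_force: 0.0
```

Call:
carry_out(plan=[[0,0,0,-0.045,0,0,0],[0,0,0,-0.095,0,0,0],[0,-0.005,0.02,-0.135,0,0,0],[0,-0.016,0.063,-0.14,0,0,0],[0,-0.03,0.12,-0.14,0,0,0]])

```text
time: 20.45
tcp_pos: [588.9, 157.3, 187.2]
tcp_rot: [0.988, 0.153, 0.002, -0.0]
contact_force: [1.3, -1.1, 0.2]
gripper_width: 88.0
finger_force: 0.0
```

Call:
carry_out(plan=[[0,-0.014,0.055,0,0,0,0],[0,-0.028,0.112,0,0,0,0],[0,-0.042,0.168,0,0,0,0],[0,-0.055,0.22,0,0,0,0],[0,-0.061,0.243,0,0,0,0]])

```text
time: 21.08
tcp_pos: [603.1, -95.8, 185.8]
tcp_rot: [0.989, 0.151, 0.0, 0.0]
contact_force: [0.0, -0.8, 0.1]
gripper_width: 87.7
finger_force: 0.0
```

Call:
carry_out(plan=[[0,0,0,0,0,0,0],[0,0,0,0,0,0,0],[0,0,0,0,0,0,0],[0,0,0,0,0,0,0],[0,0,0,0,0,0,0]])

```text
time: 21.7
tcp_pos: [603.1, -92.0, 185.7]
tcp_rot: [0.988, 0.153, 0.0, -0.0]
contact_force: [0.1, -0.1, 0.1]
gripper_width: 87.9
finger_force: 0.0
```

```bash
python3 -c "
from h import *
wrist('w7')"
```

```text
21.7 [603.1 -92.  185.7] [ 9.883e-01  1.528e-01  0.000e+00 -1.000e-04] [ 0.1 -0.1  0.1]
```

View pics/w7.png

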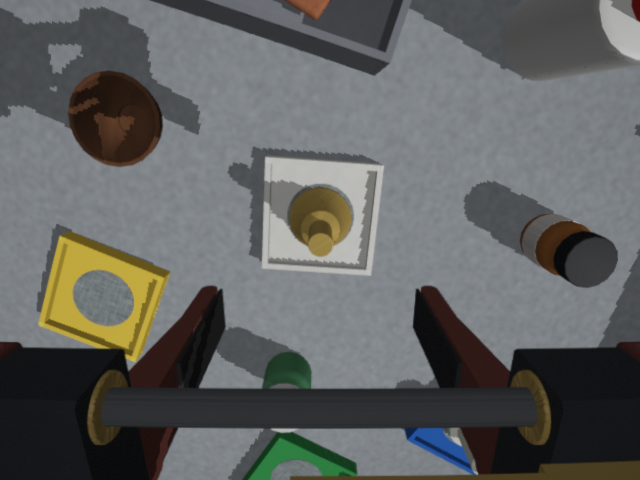

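The bell stands upright in the white tray, stem top at (320,243), right below the tool.

Call:
carry_out(plan=[[0,0,0,0.03,0,0,0],[0,0,0,0.07,0,0,0],[0,0,0,0.107,0,0,0],[0,0,0,0.13,0,0,0],[0.3,0,0,0.13,0,0,0]])

```text
time: 22.38
tcp_pos: [601.5, -92.2, 53.9]
tcp_rot: [0.988, 0.152, -0.002, -0.001]
contact_force: [0.4, 0.1, 0.8]
gripper_width: 81.1
finger_force: 0.0
```

Call:
carry_out(plan=[[0.5,0,0,0,0,0,0],[0.7,0,0,0,0,0,0],[0.85,0,0,0,0,0,0],[1,0,0,0,0,0,0],[1,0,0,0,0,0,0]])

```text
time: 23.0
tcp_pos: [603.2, -92.7, 55.9]
tcp_rot: [0.988, 0.152, 0.0, 0.0]
contact_force: [0.9, 1.1, 1.0]
gripper_width: 31.1
finger_force: 0.0
```

Call:
carry_out(plan=[[1,0,0,0,0,0,0],[1,0,0,0,0,0,0],[1,0,0,0,0,0,0],[1,0,0,-0.005,0,0,0],[1,0,0,-0.015,0,0,0]])

```text
time: 23.62
tcp_pos: [602.4, -92.5, 70.6]
tcp_rot: [0.988, 0.152, -0.001, -0.0]
contact_force: [0.6, -0.2, -1.6]
gripper_width: 17.0
finger_force: 15.0
```

```bash
python3 -c "
from h import *
print(rel(462.6-603.2,83-(-92.4),0), px2w(load('w7'),[(320,243)],88))"
```

```text
[-0.0813 -0.2096  0.    ] [[603.24450919 -91.8668112   88.        ]]
```

Call:
carry_out(plan=[[1,0,0,-0.025,0,0,0],[1,-0.004,-0.01,-0.05,0,0,0],[1,-0.013,-0.034,-0.065,0,0,0],[1,-0.026,-0.067,-0.065,0,0,0],[1,-0.04,-0.103,-0.065,0,0,0]])

```text
time: 24.25
tcp_pos: [533.7, -6.0, 136.7]
tcp_rot: [0.988, 0.152, 0.001, 0.0]
contact_force: [0.1, 0.4, -2.7]
gripper_width: 17.1
finger_force: 15.0
```

Call:
carry_out(plan=[[1,-0.014,-0.036,0,0,0,0],[1,-0.027,-0.07,0,0,0,0],[1,-0.037,-0.096,0,0,0,0],[1,-0.0413,-0.1066,0,0,0,0],[1,-0.0413,-0.1066,0,0,0,0]])

```text
time: 24.88
tcp_pos: [462.6, 82.9, 136.1]
tcp_rot: [0.988, 0.153, 0.0, 0.0]
contact_force: [0.3, -0.2, -1.9]
gripper_width: 16.9
finger_force: 15.0
```

```bash
python3 -c "
from h import *
wrist('w8')"
```

```text
24.875 [462.6  82.9 136.1] [9.882e-01 1.529e-01 4.000e-04 1.000e-04] [ 0.3 -0.2 -1.9]
```

View pics/w8.png

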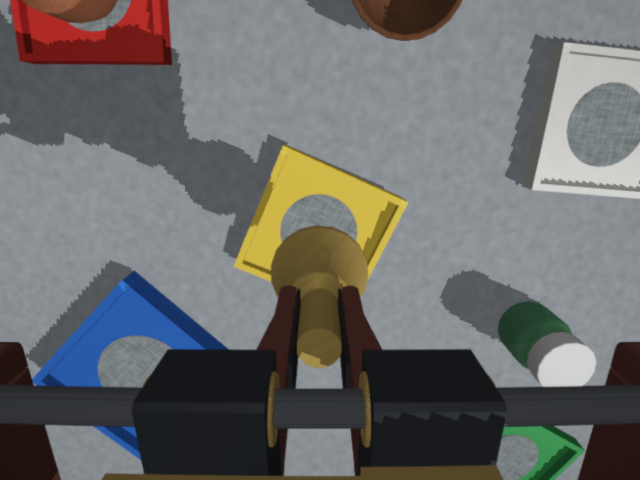

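Bell is held over the yellow tray, felt centre at about (318,231), and it is aligned. Now lowering.

Call:
carry_out(plan=[[1,0,0,0.025,0,0,0],[1,0,0,0.055,0,0,0],[1,0,0,0.072,0,0,0],[1,0,0,0.079,0,0,0],[1,0,0,0.0795,0,0,0]])

```text
time: 25.55
tcp_pos: [463.3, 82.2, 56.1]
tcp_rot: [0.988, 0.152, 0.0, 0.0]
contact_force: [0.6, -0.7, -1.6]
gripper_width: 16.9
finger_force: 15.0
```

Call:
carry_out(plan=[[0.9,0,0,0,0,0,0],[0.7,0,0,0,0,0,0],[0.5,0,0,0,0,0,0],[0.4,0,0,0,0,0,0],[0.2,0,0,-0.01,0,0,0]])

```text
time: 26.18
tcp_pos: [461.8, 82.7, 66.2]
tcp_rot: [0.988, 0.152, -0.001, -0.0]
contact_force: [0.1, -0.0, 1.3]
gripper_width: 52.6
finger_force: 0.0
```

Call:
carry_out(plan=[[0,0,0,-0.045,0,0,0],[0,0,0,-0.095,0,0,0],[0,0,0.02,-0.13,0,0,0],[0,0,0.06,-0.15,0,0,0],[0,0,0.11,-0.16,0,0,0]])

```text
time: 26.8
tcp_pos: [496.4, -22.8, 228.6]
tcp_rot: [0.988, 0.153, 0.002, 0.0]
contact_force: [1.0, -0.2, -0.3]
gripper_width: 87.6
finger_force: 0.0
```

Call:
carry_out(plan=[[0,-0.01,0.05,-0.01,0,0,0],[0,-0.02,0.1,-0.02,0,0,0],[0,-0.03,0.15,-0.02,0,0,0],[0,-0.04,0.2,-0.02,0,0,0],[0,-0.04,0.22,-0.02,0,0,0]])

```text
time: 27.42
tcp_pos: [523.6, -246.6, 246.8]
tcp_rot: [0.989, 0.151, 0.0, 0.0]
contact_force: [-0.9, 0.8, 0.6]
gripper_width: 87.6
finger_force: 0.0
```

```bash
python3 - <<'E'
from bench import grab_frame
import cv2,pickle
for n in("top","side"):
    f=grab_frame(n);cv2.imwrite(f"pics/{n}1.png",f["img"][:,:,::-1]);pickle.dump(f,open(n+"1.pkl","wb"))
E
```

```text
(no output)
```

View pics/top1.png

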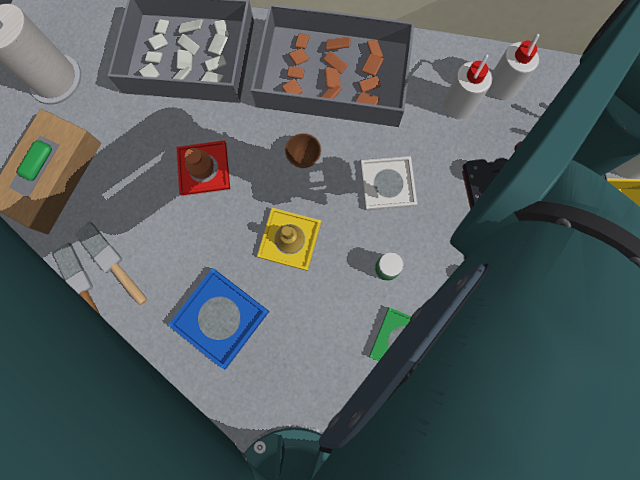

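View pics/side1.png

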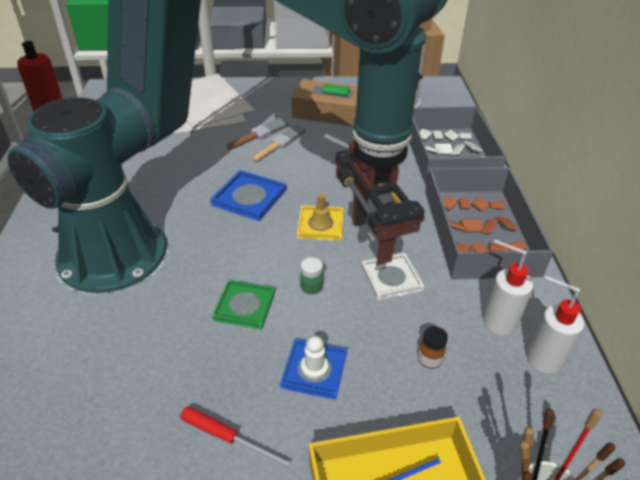

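The side and top views show the juglet in red (top px 203,166), the bell in yellow (289,238) and the idol in blue (side px 314,362). All three are upright and centred, the bystanders have not moved, and the arm is clear.

```bash
python3 -c "
from bench import sign_off
print(sign_off())"
```

```text
the job is handed in; nothing more can be done
None
```

The job is handed in: the juglet is in the red tray, the bell in the yellow (parked in the white tray on the way) and the idol in the blue, all upright and centred in the last camera views. The jars and bowl did not move; sign-off gave no verdict.

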